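Show the sprocket hub to the inspection camera

TASK

Lift the bicycle hub that carries the sprocket out of its slots in the plywood frame and show its sprocket to the inspection camera: the sprocket towards the lens and centred on it, 15 cm from it, with the axle in line with the lens's line of sight (the camera looks somewhat downwards, so the axle must slope to match). Finish while holding it there, still and in the air; do not put it down or let go. Keep the robot and the hub off the camera and its stand, and leave the other hub and everything else on the table where it is.

Things in the scene. Friction and masses are not known exactly. Their poses are not given: they have to be found in the camera images.
- hub_centre (a point): Hub to be shown, loose, about 0.4 kg; point: middle of its barrel on the axle line; own x along the axle to the sprocket end. Aluminium barrel 32 mm in diameter (grip here), flanges 54 mm across with inner faces at x = +-28 mm, lock nuts to +-55 mm, axle 10 mm thick to +-88 mm. It balances within 3 mm of the point. At the start it lies level in either bay of the frame.
- sprocket (a point): Centre of the same hub's flat steel sprocket (70 mm over the teeth, 3 mm thick), on the axle line 42 mm from the hub's centre; axes as the hub's: x along the axle, outwards past the sprocket. The other hub has none.
- lens (a point): Centre of the camera's front glass (lens 32 mm across, in a 68 mm ring light). Own x: the line of sight, out of the lens, sloping 14 to 26 degrees down; own y level. It is 0.25 to 0.33 m above the table, at the robot's left, looking to the robot's right. The head, 44 mm square, reaches 72 mm behind it to a clamp on a column 22 mm thick, 416 mm tall; clamps hold unless pushed.
- frame: Plywood frame, fixed; point: centre of its underside. Base 150 (own x) by 320 (own y) by 18 mm; two cheeks 18 mm thick along own y, 114 mm apart inside, tops 110 mm up, with open-topped slots 13 mm wide, 30 mm deep at own y = -75 and +75 mm. A hub lies in each bay, axle along own x, 85 mm above the table, the sprocket on the +x side. End boards at y = +-151 mm are 53 mm high.
- plain_hub_centre (a point): The other hub, to be left alone: same barrel, flanges and axle but no sprocket, in the frame's other bay (point: middle of its barrel; own x along the axle).
- camera_stand: The camera's stand, fixed to the table (point: on the table, 30 mm ahead of the column); grey foot plate 160 by 180 mm, 16 mm thick. Own x: the side to which the camera looks.
- crank_arm: Bystander: a forged dark crank arm lying flat, 136 mm long, 16 mm thick (point: middle of its underside; own x along its length).
- pedal: Bystander: a rubber-block pedal lying flat, 96 by 66 mm, 26 mm high, its spindle end 26 mm more to own +x (point: middle of its underside).
- chainring: Bystander: a flat steel chainring, 122 mm across, 4 mm thick (point: centre of its underside).
- wrench: Bystander: a steel wrench 170 mm long, lying flat (point: middle of its underside).
- screwdriver: Bystander: a screwdriver 180 mm long with a black handle, lying (point: middle of its underside).
- grease_jar: Bystander: a closed white jar with a black lid, 60 mm across and 60 mm high (point: centre of its underside).
Things that resemble listed ones, but are neither listed nor needed, are in the scene too. What is shaped like the part that bears hub_centre but black or turquoise is not meant.

How it is judged:
By the outcome, as a careful person would: the job done as asked, in the order asked, and still so for the second after the job is handed in, while the arm keeps its last pose, push and grip.
It also fails if it takes over 38 s, if anything falls off the work surface, if the arm or the gripper's body presses on something with over 40 N, if the wrist force passes 120 N, or if a joint passes its speed limit or range.

ROBOT

A 7-joint arm with a two-finger parallel gripper is mounted at the origin on the work surface. World frame = base frame: x ahead of the robot, y to its left, z up, the work surface at z = 0. Lengths are in m, angles in rad, forces in N, time in s.
With the tool pointing down it reaches from about 0.425 to 0.825 m from the base axis. Payload 3.6 kg.
Tool frame: the origin (TCP) lies midway between the tips of the shut fingers; the grasp point (between the pads) lies 19 mm behind it; y points along the fingers, x is the direction in which the jaws open and shut, and the axes are right-handed (so a half turn about y gives the same grasp; the last joint's range is limited). The gripper opens to 85 mm and grips with 20 to 120 N. Pads are 22 mm wide; open, the fingers measure 114 mm over their backs; the gripper's body (76 mm by 85 mm) begins 54 mm behind the grasp point. The pads swing forward as they close: fully open they stand 13 mm farther back than shut.
Start: joints at [-1.22, 0.615, -0.013, 1.423, 0.008, 1.103, -0.04], TCP at [0.239, 0.604, 0.231] pointing down, gripper open.
Joint ranges: [-3.12, 3.12], [-0.3, 2.06], [-1.34, 1.32], [0.26, 2.42], [-1.36, 4.5], [0.01, 1.98], [-2.84, 2.84]. Speed limits (rad/s): [2.79, 2.79, 3.14, 3.14, 3.14, 3.14, 3.14].

INTERFACE

Orientations are given as a rotation vector (axis times angle).
In Python, from station import env gives the robot as it stands.
- The arm moves only by the tool arm_command, never from a script. Its arguments are lists of equal length, an entry for each row: "rot": the turn, a rotation vector about the tool's x, y, z in degrees, a list of three; "offset": the shift along the tool's x, y, z in m, a list of three; "hand": the closure, from 0 (fully open) to 1 (shut). In form: {"rot": [[wx, wy, wz], ...], "offset": [[tx, ty, tz], ...], "hand": [hand, ...]}. A call has 1 to 12 rows; each row is the pose to reach, as a shift and turn from the pose commanded when the call began, along the tool's axes at that moment; what a row does not reach only later rows make up. A row lasts 1/12 s, in which the tool goes at most 41.7 mm and 7.16 degrees, less where a joint would pass 70% of its speed; a pose out of reach is approached as far as the arm can. A call with a gripper value outside its range is refused whole. The fingers move at their own pace and stop on an object; "force" is the grip in N (left out, the last holds). Time passes only in rows, so rows that repeat a pose let the fingers close. It gives the time, the measured TCP pose, the force and the opening at its end, in the units of the state.
- env.observe(): the state, without advancing time (a new reading comes with each control period).
- env.capture(name): name is "scene" or "top" or "wrist"; returns a dict with "image" (400x640x3 uint8, blue, green, red), "fovy" (degrees; the focal length in pixels is half the picture's height over the tangent of half this angle, whatever the lens; pixels are square), "cx", "cy" (the principal point, pixels), "world_from_camera" (4x4, takes a point from camera to world coordinates); the wrist camera has in their place "T_tool_cam" (4x4, takes a point from camera to tool coordinates, whose origin is the TCP and whose axes are the tool frame's). Camera axes: x right, y down, z forward; pixel columns grow to the right and rows downward; lengths in m; the calibration is good to about 2 mm. A picture is of the moment at which its call begins: read the wrist's pose just before it. There is no depth.
- env.job_done(): hands the job in, once; it reports no verdict.
The state is a dict: "time_s": time; "joint_pos": joint angles; "qvel": joint speeds; "tau": joint torques, N m; "tcp_pos": TCP position; "tool_rot": TCP orientation; "force": force on the tool from outside, world axes, zero at the start; "ft_torque": the same for the moment, N m; "gripper_width": opening from 0.0 (shut) to 1.0 (fully open).
Only numpy, scipy, OpenCV 4.12 (cv2) and the standard library are available. Lean on these libraries where they do the work, as an engineer would, in place of code of your own. Each camera call takes 0.05 s, during which the arm holds its last target. There are 200 camera calls.

## Working session

There is one attempt and no reset: what is moved stays moved. The work goes in short steps, Python scripts to look and compute and a tool call to move; the robot and the scene stay as the last step left them, time stands still between calls to the robot, and variables do not carry over. Pictures are saved under pics/ and viewed, about 8 in all and at most 12, crops included, and the job is handed in when it is done.

Besides the shell and the picture viewer there is one more tool, called after "Call:" as name(argument=value, ...), one argument or row to a line, values as JSON. arm_command: Moves the arm, as the interface text tells. Its arguments: {"type":"object","properties":{"rot":{"type":"array","items":{"type":"array","items":{"type":"number"}}},"offset":{"type":"array","items":{"type":"array","items":{"type":"number"}}},"hand":{"type":"array","items":{"type":"number"}},"force":{"type":"number"}},"required":["rot","offset","hand"]}

```bash
mkdir -p pics; ls
python3 - <<'E'
from station import env
import cv2,numpy as np
np.set_printoptions(precision=4,suppress=True)
print(env.observe())
for n in ("scene","top"):
    c=env.capture(n); cv2.imwrite(f"pics/{n}0.png",c["image"]); print(n,c["fovy"],c["cx"],c["cy"]); print(c["world_from_camera"])
c=env.capture("wrist");cv2.imwrite("pics/wrist0.png",c["image"]);print(c["fovy"],c["cx"],c["cy"],c["T_tool_cam"])
E
```

```text
pics
{'time_s': 0.0, 'joint_pos': array([-1.2205,  0.6159, -0.0126,  1.4249,  0.0081,  1.1034, -0.0404]), 'qvel': array([ 0.0004,  0.001 , -0.0013, -0.0008, -0.0006, -0.0002,  0.0002]), 'tau': array([ -0.0007, -46.9223,   0.259 , -17.1035,   0.01  ,   0.0096,
        -0.    ]), 'tcp_pos': array([0.2389, 0.6037, 0.2302]), 'tool_rot': array([-1.3657, -0.9259,  0.9292]), 'force': array([ 0.9148,  0.1737, -0.7048]), 'ft_torque': array([ 0.0298, -0.023 , -0.0635]), 'gripper_width': 1.0014113513239666}
scene 44.45273656341403 320.85761044177474 194.164981854865
[[-0.3106  0.6065 -0.7319  1.6736]
 [ 0.9503  0.2159 -0.2244  0.2927]
 [ 0.022  -0.7652 -0.6434  1.1824]
 [ 0.      0.      0.      1.    ]]
top 57.329362026195255 314.65415258517606 200.5708591388989
[[-0.0159 -0.9827  0.1847  0.295 ]
 [-0.9999  0.0154 -0.0044 -0.0314]
 [ 0.0015 -0.1847 -0.9828  1.2956]
 [ 0.      0.      0.      1.    ]]
63.37960461893393 319.3883213553639 200.51034673494334 [[ 1.      0.0014 -0.0004 -0.0002]
 [ 0.0008 -0.2902  0.957  -0.1433]
 [ 0.0012 -0.957  -0.2902  0.0735]
 [ 0.      0.      0.      1.    ]]
```

View pics/scene0.png

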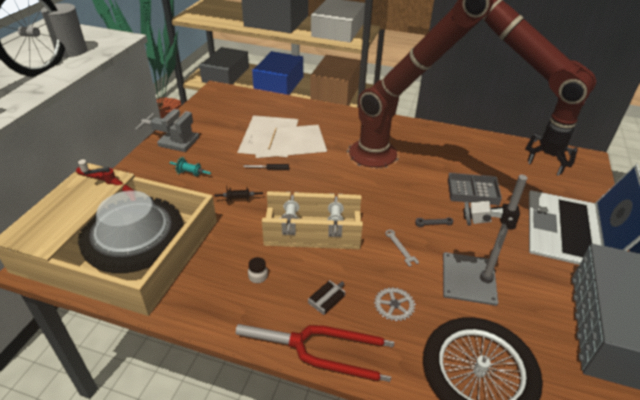

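View pics/top0.png

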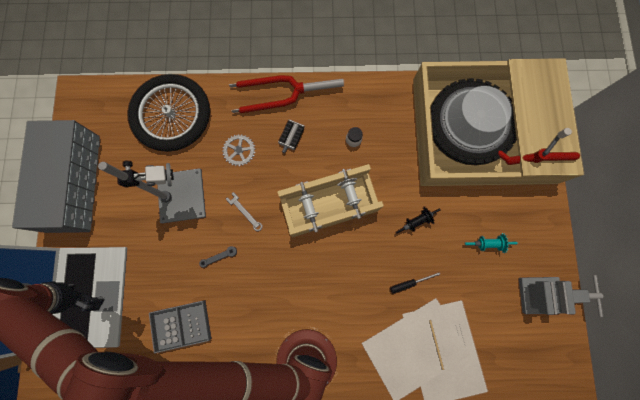

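The frame is at about (330,200) in top, with the hubs at (309,205) and (350,190). The camera is at about (155,173), with its stand foot at (182,195). I'll enlarge both views.

Run:
```python
import cv2,numpy as np
t=cv2.imread("pics/top0.png");s=cv2.imread("pics/scene0.png")
f=lambda im,x,y,w,h:cv2.resize(im[y:y+h,x:x+w],(400,300),interpolation=cv2.INTER_CUBIC)
a=np.vstack([np.hstack([f(t,270,155,120,90),f(t,90,150,120,90)]),np.hstack([f(s,254,172,120,90),f(s,430,170,120,90)])])
cv2.imwrite("pics/crop0.png",a)
```

```text
(no output)
```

View pics/crop0.png

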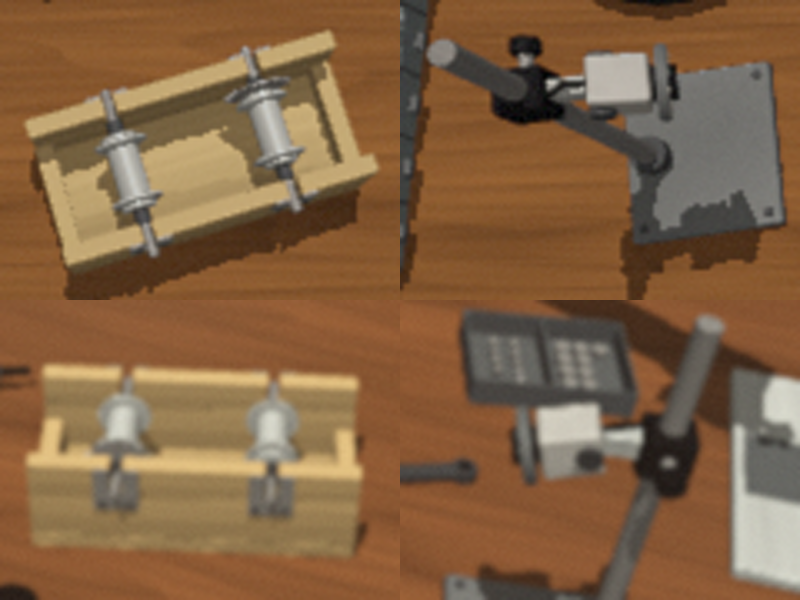

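The sprocket is on the hub at the right in top (left in scene). Its axle runs from about (359,218) to (344,169), with the sprocket at the far end. The lens ring is at about (169,174) in top and (467,213) in scene. Next I'll triangulate.

```bash
cat > h.py <<'E'
import numpy as np,cv2
from scipy.spatial.transform import Rotation as R
from station import env
np.set_printoptions(precision=4,suppress=True)
def cam(n):
    o=env.observe(); c=env.capture(n)
    if n=="wrist":
        T=np.eye(4);T[:3,:3]=R.from_rotvec(o["tool_rot"]).as_matrix();T[:3,3]=o["tcp_pos"]
        c["world_from_camera"]=T@c["T_tool_cam"]
    return c
def ray(c,p):
    f=200/np.tan(np.radians(c["fovy"]/2));T=c["world_from_camera"]
    d=T[:3,:3]@np.array([(p[0]-c["cx"])/f,(p[1]-c["cy"])/f,1]);return T[:3,3],d/np.linalg.norm(d)
def onz(c,p,z):
    o,d=ray(c,p);return o+d*(z-o[2])/d[2]
def tri(*cp):
    A=0;b=0;P=[ray(*x) for x in cp]
    for o,d in P: M=np.eye(3)-np.outer(d,d);A=A+M;b=b+M@o
    X=np.linalg.solve(A,b);return X,max(np.linalg.norm((np.eye(3)-np.outer(d,d))@(X-o)) for o,d in P)
def proj(c,X):
    T=np.linalg.inv(c["world_from_camera"]);q=T[:3,:3]@X+T[:3,3];f=200/np.tan(np.radians(c["fovy"]/2))
    return np.array([f*q[0]/q[2]+c["cx"],f*q[1]/q[2]+c["cy"]])
E
python3 - <<'E'
from h import *
t=cam("top");s=cam("scene")
T=lambda u,v:(t,(270+u*.3,155+v*.3)); T2=lambda u,v:(t,(90+(u-400)*.3,150+v*.3)); S2=lambda u,v:(s,(430+(u-400)*.3,170+(v-300)*.3));S=lambda u,v:(s,(254+u*.3,172+(v-300)*.3))
for n,a,b in(("spr",(297,210),(248,48)),("plain",(153,255),(108,92))):
    A=onz(*T(*a),.085);B=onz(*T(*b),.085);print(n,A,B,(A+B)/2,np.linalg.norm(B-A),np.degrees(np.arctan2(*(B-A)[1::-1])))
print("ring",tri(T2(663,80),S2(525,443)))
print("clamp",tri(T2(527,95),S2(665,455)))
print("coltop",tri(T2(441,53),S2(710,325)))
print("head",tri(T2(618,82),S2(570,440)))
for p in [(630,82),(772,63),(784,222),(633,243)]: print("foot",onz(*T2(*p),.016))
for p in [(28,125),(333,33),(377,165),(68,265)]: print("frame", onz(*T(*p),.11))
E
```

```text
spr [ 0.461  -0.1842  0.085 ] [ 0.6294 -0.1404  0.085 ] [ 0.5452 -0.1623  0.085 ] 0.17406200262358787 14.599753318106314
plain [ 0.4181 -0.0393  0.085 ] [0.5852 0.0038 0.085 ] [ 0.5017 -0.0178  0.085 ] 0.17260984589712353 14.46496163648795
ring (array([0.573 , 0.386 , 0.2675]), np.float64(0.000969994952769572))
clamp (array([0.5592, 0.4977, 0.2762]), np.float64(0.0002288028859073346))
coltop (array([0.5577, 0.4955, 0.4112]), np.float64(0.0009354749086840827))
head (array([0.569 , 0.4204, 0.2779]), np.float64(0.0009593255330936778))
foot [0.6394 0.5223 0.016 ]
foot [0.6583 0.3697 0.016 ]
foot [0.4839 0.3499 0.016 ]
foot [0.4641 0.5082 0.016 ]
frame [0.5468 0.0828 0.11  ]
frame [ 0.6368 -0.2243  0.11  ]
frame [ 0.5011 -0.2618  0.11  ]
frame [0.4071 0.0436 0.11  ]
```

Run:
```python
from h import *
o=env.observe();M=R.from_rotvec(o["tool_rot"]).as_matrix();print(M)
# desired viewing pose: camera at P looking at head point; tool z up-ish
T=env.capture("wrist")["T_tool_cam"]
H=np.array([.57,.42,.27])
for s in(1,-1):
  for P in ([.33,.30,.42],[.36,.24,.40]):
    P=np.array(P);f=(H-P)/np.linalg.norm(H-P);r=s*np.cross(f,[0,0,1]);r/=np.linalg.norm(r)
    C=np.c_[r,np.cross(f,r),f];W=C@T[:3,:3].T;p=P-W@T[:3,3]
    print(s,P,"tcp",p,"off",M.T@(p-o["tcp_pos"]),"rot",np.degrees(R.from_matrix(M.T@W).as_rotvec()));print(W)
```

```text
[[ 0.3679 -0.0004 -0.9299]
 [ 0.9299 -0.0011  0.3679]
 [-0.0012 -1.     -0.    ]]
1 [0.33 0.3  0.42] tcp [0.4413 0.3554 0.3176] off [-0.1569 -0.0867 -0.2796] rot [ 38.6594 107.2929 -86.3721]
[[ 0.4463  0.8741  0.1916]
 [-0.8949  0.4362  0.0945]
 [-0.001  -0.2136  0.9769]]
1 [0.36 0.24 0.4 ] tcp [0.4598 0.3252 0.3066] off [-0.1782 -0.0756 -0.3079] rot [ 49.2664  94.3633 -81.596 ]
[[ 0.6501  0.7518  0.1104]
 [-0.7599  0.6434  0.0931]
 [-0.0011 -0.1444  0.9895]]
-1 [0.33 0.3  0.42] tcp [0.4662 0.3684 0.3677] off [-0.1358 -0.1368 -0.2979] rot [-41.2549 -45.6437 -18.5599]
[[-0.4469  0.6201 -0.6448]
 [ 0.8946  0.3109 -0.321 ]
 [ 0.0014 -0.7203 -0.6937]]
-1 [0.36 0.24 0.4 ] tcp [0.478  0.3415 0.3586] off [-0.1564 -0.1276 -0.3188] rot [-43.0421 -58.3025 -26.082 ]
[[-0.6506  0.5633 -0.5093]
 [ 0.7594  0.4839 -0.4349]
 [ 0.0014 -0.6697 -0.7426]]
```

Call:
arm_command(
  rot=[
    [-43,-58,-26],
    [-43,-58,-26],
    [-43,-58,-26],
    [-43,-58,-26],
    [-43,-58,-26],
    [-43,-58,-26],
    [-43,-58,-26],
    [-43,-58,-26],
    [-43,-58,-26],
    [-43,-58,-26],
    [-43,-58,-26],
    [-43,-58,-26],
  ],
  offset=[
    [-0.238,-0.168,-0.276],
    [-0.238,-0.168,-0.276],
    [-0.238,-0.168,-0.276],
    [-0.238,-0.168,-0.276],
    [-0.238,-0.168,-0.276],
    [-0.238,-0.168,-0.276],
    [-0.238,-0.168,-0.276],
    [-0.238,-0.168,-0.276],
    [-0.238,-0.168,-0.276],
    [-0.238,-0.168,-0.276],
    [-0.238,-0.168,-0.276],
    [-0.238,-0.168,-0.276],
  ],
  hand=[0,0,0,0,0,0,0,0,0,0,0,0],
)

```text
time_s: 1.3
tcp_pos: [0.4052, 0.2864, 0.3975]
tool_rot: [-1.144, -2.332, 0.944]
force: [0.1, -0.4, -0.4]
gripper_width: 1.001
```

Run:
```python
from h import *
import pickle
o=env.observe();print(o["time_s"],o["tcp_pos"],o["joint_pos"],np.abs(o["qvel"]).max());print(R.from_rotvec(o["tool_rot"]).as_matrix())
c=cam("wrist");cv2.imwrite("pics/w1.png",c["image"]);pickle.dump(c,open("w1.pkl","wb"));print(proj(c,np.array([.573,.386,.2675])))
```

```text
1.3 [0.4052 0.2864 0.3975] [-0.9968 -0.0861  0.3232  2.1856  0.057   0.2552  1.4848] 2.176115861025128
[[-0.5989  0.5476 -0.5844]
 [ 0.7999  0.4444 -0.4033]
 [ 0.0389 -0.709  -0.7042]]
[298.0838 206.6506]
```

View pics/w1.png

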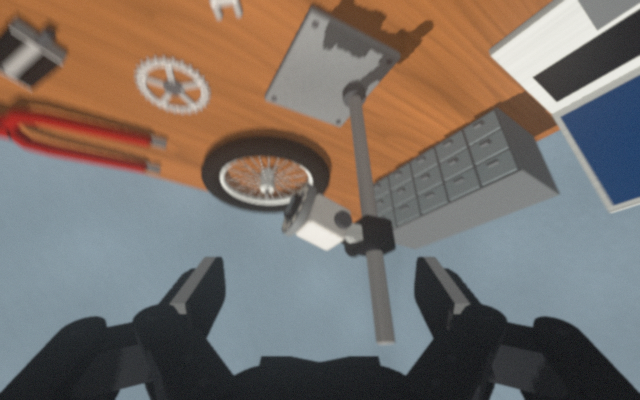

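Call:
arm_command(
  rot=[
    [0,0,0],
    [0,0,0],
    [0,0,0],
    [0,0,0],
    [0,0,0],
  ],
  offset=[
    [0,0.03,-0.01],
    [0,0.06,-0.02],
    [0,0.06,-0.02],
    [0,0.06,-0.02],
    [0,0.06,-0.02],
  ],
  hand=[0,0,0,0,0],
)

```text
time_s: 1.77
tcp_pos: [0.4477, 0.3236, 0.3663]
tool_rot: [-1.138, -2.327, 0.951]
force: [-0.1, 0.9, 0.0]
gripper_width: 1.004
```

Run:
```python
from h import *
import pickle
o=env.observe();print(o["time_s"],o["tcp_pos"],o["joint_pos"],np.abs(o["qvel"]).max())
c=cam("wrist");pickle.dump(c,open("w2.pkl","wb"))
x,y=230,150
i=cv2.resize(c["image"][y:y+120,x:x+160],(800,600),interpolation=cv2.INTER_CUBIC);cv2.imwrite("pics/w2.png",i);print(proj(c,np.array([.573,.386,.2675])))
```

```text
1.7667 [0.4477 0.3236 0.3663] [-1.0056  0.0664  0.3798  2.1416 -0.3469  0.1727  1.8802] 0.03158515042798459
[290.4907 209.8851]
```

View pics/w2.png

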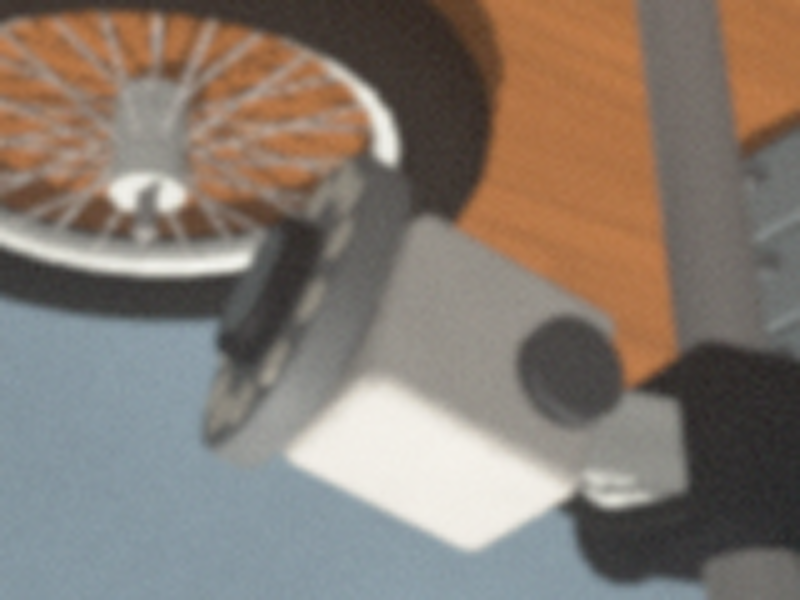

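The close view shows the head from the side. The lens glass is a dark disc at crop (258,288), and the white top-face corners are at (285,455), (380,378), (585,478) and (470,552). I'll plan a second view from the front.

Run:
```python
from h import *
import pickle
o=env.observe();M=R.from_rotvec(o["tool_rot"]).as_matrix()
T=env.capture("wrist")["T_tool_cam"];H=np.array([.572,.40,.27])
for P in ([.50,.17,.46],[.47,.17,.46]):
    P=np.array(P);f=(H-P)/np.linalg.norm(H-P);r=-np.cross(f,[0,0,1]);r/=np.linalg.norm(r)
    C=np.c_[r,np.cross(f,r),f];W=C@T[:3,:3].T;p=P-W@T[:3,3]
    print("tcp",p,"off",M.T@(p-o["tcp_pos"]),"rot",np.degrees(R.from_matrix(M.T@W).as_rotvec()));print(W)
c=pickle.load(open("w2.pkl","rb"));q=lambda u,v:(230+u/5,150+v/5)
# pitch from edge planes given yaw
for e in [((380,378),(585,478)),((420,218),(612,325)),((285,455),(470,552))]:
    a=ray(c,q(*e[0]))[1];b=ray(c,q(*e[1]))[1];n=np.cross(a,b)
    out=[]
    for yaw in(-78,-83,-88):
        h=np.array([np.cos(np.radians(yaw)),np.sin(np.radians(yaw)),0])
        out.append(np.degrees(np.arctan((h@n)/n[2])))
    print("pitch down for yaw -78,-83,-88:",out)
for e in [((380,378),(285,455)),((585,478),(470,552))]:
    n=np.cross(ray(c,q(*e[0]))[1],ray(c,q(*e[1]))[1]);d=np.cross(n,[0,0,1]);print("yaw of own x:",np.degrees(np.arctan2(d[1],d[0]))-90)
```

```text
tcp [0.5421 0.3057 0.3847] off [-0.07    0.0307 -0.0609] rot [  9.9524 -28.8849 -21.0671]
[[-0.954   0.1717 -0.2458]
 [ 0.2999  0.5459 -0.7824]
 [-0.0001 -0.8201 -0.5723]]
tcp [0.5278 0.3015 0.3877] off [-0.0647  0.019  -0.0529] rot [  8.7597 -23.6816 -17.1139]
[[-0.9137  0.2396 -0.3284]
 [ 0.4065  0.5383 -0.7383]
 [-0.0001 -0.808  -0.5892]]
pitch down for yaw -78,-83,-88: [np.float64(18.840519746902547), np.float64(15.852668201851689), np.float64(12.655888833318631)]
pitch down for yaw -78,-83,-88: [np.float64(21.18909315163551), np.float64(17.467913039198205), np.float64(13.458672604457746)]
pitch down for yaw -78,-83,-88: [np.float64(21.59827942059618), np.float64(19.035381932526715), np.float64(16.252351205416087)]
yaw of own x: -262.788193277536
yaw of own x: -260.2650000029213
```

Call:
arm_command(
  rot=[
    [9,-24,-17],
    [9,-24,-17],
    [9,-24,-17],
    [9,-24,-17],
    [9,-24,-17],
    [9,-24,-17],
    [9,-24,-17],
    [9,-24,-17],
  ],
  offset=[
    [-0.083,-0.027,-0.05],
    [-0.083,-0.027,-0.05],
    [-0.083,-0.027,-0.05],
    [-0.083,-0.027,-0.05],
    [-0.083,-0.027,-0.05],
    [-0.083,-0.027,-0.05],
    [-0.083,-0.027,-0.05],
    [-0.083,-0.027,-0.05],
  ],
  hand=[0,0,0,0,0,0,0,0],
)

```text
time_s: 2.53
tcp_pos: [0.5126, 0.2646, 0.418]
tool_rot: [-0.553, -2.584, 1.324]
force: [0.2, 1.1, 0.6]
gripper_width: 1.002
```

Run:
```python
from h import *
import pickle
o=env.observe();print(o["time_s"],o["tcp_pos"],o["joint_pos"],np.abs(o["qvel"]).max())
c=cam("wrist");pickle.dump(c,open("w3.pkl","wb"))
p=proj(c,np.array([.57,.41,.27]));x,y=int(p[0])-80,int(p[1])-60;print(x,y)
i=cv2.resize(c["image"][y:y+120,x:x+160],(800,600),interpolation=cv2.INTER_CUBIC);cv2.imwrite("pics/w3.png",i)
```

```text
2.5333 [0.5126 0.2646 0.418 ] [-0.4639  0.1858  0.2312  1.7481 -0.6787  0.9094  2.8237] 0.03984306604521005
246 145
```

View pics/w3.png

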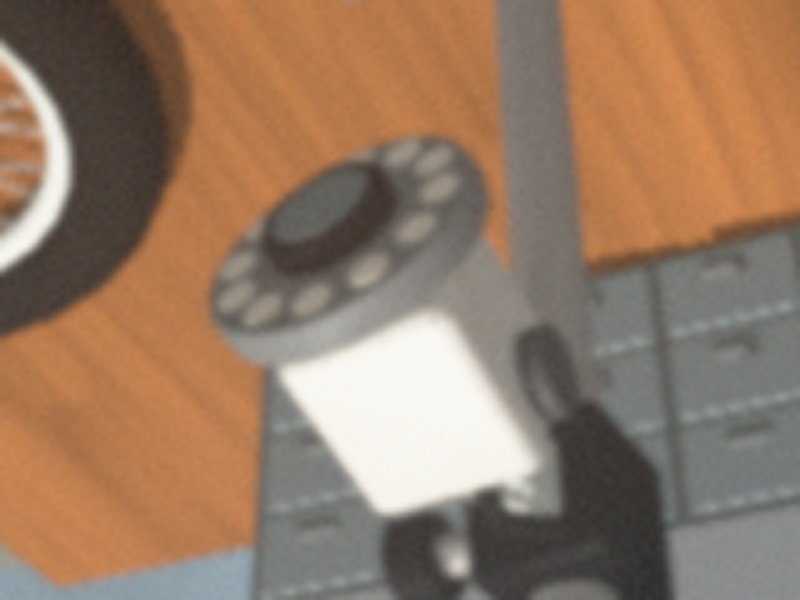

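Run:
```python
from h import *
import pickle
a=pickle.load(open("w2.pkl","rb"));b=pickle.load(open("w3.pkl","rb"))
A=lambda u,v:(a,(230+u/5,150+v/5));B=lambda u,v:(b,(246+u/5,145+v/5))
P={n:tri(A(*x),B(*y)) for n,x,y in [("lens",(258,288),(322,212)),("fr",(380,378),(440,312)),("fl",(285,455),(282,372)),("br",(585,478),(535,468)),("bl",(470,552),(385,515))]}
for n,(X,r) in P.items(): print(n,X,r)
g=lambda n:P[n][0]
for f,k in(("fr","br"),("fl","bl")):
    d=g(f)-g(k);print("len",np.linalg.norm(d),"yaw",np.degrees(np.arctan2(d[1],d[0])),"pitch",np.degrees(np.arctan2(-d[2],np.hypot(*d[:2]))))
for k in "fb": d=g(k+"l")-g(k+"r");print("width",np.linalg.norm(d),d)
# lens vs top-face midline: expect 22 mm below along normal
d=(g("fr")+g("fl")-g("br")-g("bl"));d/=np.linalg.norm(d);print("axis",d,np.degrees(np.arcsin(-d[2])))
# angle from interpretation planes of both views, all axis edges
N=[]
for e in[(A(380,378),A(585,478)),(A(285,455),A(470,552)),(B(440,312),B(535,468)),(B(282,372),B(385,515))]:
    n=np.cross(ray(*e[0])[1],ray(*e[1])[1]);N.append(n/np.linalg.norm(n))
v=np.linalg.svd(np.array(N))[2][-1];v*=-np.sign(v[1]);print("svd",v,np.degrees(np.arctan2(v[1],v[0])),np.degrees(np.arcsin(-v[2])))
m=(g("fr")+g("fl"))/2;up=np.cross(d,(g("fr")-g("fl")));up/=np.linalg.norm(up);up*=np.sign(up[2]);w=g("lens")-m;print("lens rel: along",w@d,"up",w@up,"side",w-(w@d)*d-(w@up)*up)
```

```text
lens [0.574  0.3761 0.2671] 0.00016876128631220086
fr [0.5525 0.3898 0.2914] 0.00045590559232020264
fl [0.5913 0.3936 0.2932] 2.3758775741437482e-05
br [0.5488 0.4366 0.3038] 0.0002367889879190632
bl [0.5851 0.4356 0.3084] 4.976618468553844e-05
len 0.04854090196285955 yaw -85.48190583318559 pitch 14.821681068108223
len 0.045146495013187196 yaw -81.58844672076769 pitch 19.802215002001287
width 0.03902805164488214 [0.0388 0.0037 0.0018]
width 0.03660302651668505 [ 0.0363 -0.001   0.0047]
axis [ 0.1059 -0.9492 -0.2962] 17.23099929809923
svd [ 0.0963 -0.9527 -0.2884] -84.22969826555557 16.762048130297593
lens rel: along 0.022473281763348237 up -0.019371639933698725 side [-0.0006 -0.0001 -0.    ]
```

```bash
cat >> h.py <<'E'
def down(az): 
    z=np.array([np.cos(np.radians(az)),np.sin(np.radians(az)),0]);y=np.array([0,0,-1.]);return np.c_[np.cross(y,z),y,z]
def rel(p0,M0,p,W): return M0.T@(np.array(p)-p0),np.degrees(R.from_matrix(M0.T@W).as_rotvec())
def now():
    o=env.observe();return o["tcp_pos"],R.from_rotvec(o["tool_rot"]).as_matrix()
E
python3 - <<'E'
from h import *
import pickle
from scipy.optimize import least_squares
b=pickle.load(open("w3.pkl","rb"))
L=np.array([(238,262),(237,298),(263,310),(313,302),(368,270),(415,227),(438,187),(435,157),(403,152)])/5+[246,145]
C0=np.array([.574,.376,.267])
def pts(q):
    y,p=q[:2];d=np.array([np.cos(p)*np.cos(y),np.cos(p)*np.sin(y),-np.sin(p)])
    out=[]
    for l in L:
        o,r=ray(b,l);out.append(o+r*((C0-.012*d-o)@d)/(r@d))
    return np.array(out),d
def f(q):
    X,d=pts(q);return np.linalg.norm(X-q[2:5],axis=1)-q[5]
s=least_squares(lambda q:np.r_[f(q)*1e3,100*((q[2:5]-(C0-.012*pts(q)[1]))@pts(q)[1])*10],[np.radians(-83),np.radians(17),*C0,.025])
print("ring yaw,pitch",np.degrees(s.x[:2]),"centre",s.x[2:5],"r",s.x[5],"rms mm",np.std(f(s.x))*1e3)
p,M=now();W=down(165);print(*rel(p,M,(.5,.1,.40),W)); print(*rel(np.array([.5,.1,.4]),W,(.535,-.1,.3),down(85)));print(*rel(np.array([.535,-.1,.3]),down(85),(.545,-.162,.22),down(14.6)))
E
```

```text
ring yaw,pitch [-81.7259  18.0362] centre [0.5789 0.3926 0.2575] r 0.02756646799233418 rms mm 0.38569824052730783
[-0.0564 -0.0766  0.1369] [29.7138 78.3076 25.1075]
[-0.1841  0.1    -0.0856] [ 0. 80.  0.]
[ 0.0154  0.08   -0.0609] [ 0.  70.4  0. ]
```

Call:
arm_command(
  rot=[
    [30,78,25],
    [30,78,25],
    [30,78,25],
    [30,78,25],
    [30,78,25],
    [30,78,25],
    [30,78,25],
    [30,78,25],
    [30,78,25],
    [30,78,25],
    [30,78,25],
    [30,78,25],
  ],
  offset=[
    [-0.056,-0.077,0.137],
    [-0.056,-0.077,0.137],
    [-0.056,-0.077,0.137],
    [-0.056,-0.077,0.137],
    [-0.056,-0.077,0.137],
    [-0.056,-0.077,0.137],
    [-0.056,-0.077,0.137],
    [-0.056,-0.077,0.137],
    [-0.056,-0.077,0.137],
    [-0.056,-0.077,0.137],
    [-0.056,-0.077,0.137],
    [-0.056,-0.077,0.137],
  ],
  hand=[0,0,0,0,0,0,0,0,0,0,0,0],
)

```text
time_s: 3.58
tcp_pos: [0.4993, 0.1016, 0.4007]
tool_rot: [-1.313, -1.042, 1.029]
force: [0.6, 0.4, 0.0]
gripper_width: 1.002
```

Run:
```python
from h import *
o=env.observe();p,M=now();print(o["joint_pos"],p);print(M);print(*rel(p,M,(.535,-.1,.3),down(85)))
```

```text
[-0.6327  0.2878  0.5436  1.5358 -0.1537  1.3528  1.2617] [0.4993 0.1016 0.4007]
[[ 0.2319  0.007  -0.9727]
 [ 0.9727  0.0034  0.2319]
 [ 0.0049 -1.     -0.006 ]]
[-0.1883  0.1003 -0.0809] [ 0.0822 81.5925  0.4786]
```

Call:
arm_command(
  rot=[
    [0,82,0.5],
    [0,82,0.5],
    [0,82,0.5],
    [0,82,0.5],
    [0,82,0.5],
    [0,82,0.5],
    [0,82,0.5],
    [0,82,0.5],
    [0,82,0.5],
    [0,82,0.5],
    [0,82,0.5],
    [0,82,0.5],
  ],
  offset=[
    [-0.188,0.1,-0.081],
    [-0.188,0.1,-0.081],
    [-0.188,0.1,-0.081],
    [-0.188,0.1,-0.081],
    [-0.188,0.1,-0.081],
    [-0.188,0.1,-0.081],
    [-0.188,0.1,-0.081],
    [-0.188,0.1,-0.081],
    [-0.188,0.1,-0.081],
    [-0.188,0.1,-0.081],
    [-0.188,0.1,-0.081],
    [-0.188,0.1,-0.081],
  ],
  hand=[0,0,0,0,0,0,0,0,0,0,0,0],
)

```text
time_s: 4.58
tcp_pos: [0.5369, -0.0994, 0.2998]
tool_rot: [-1.569, 0.073, -0.077]
force: [-0.2, 0.5, -0.3]
gripper_width: 0.997
```

Run:
```python
from h import *
o=env.observe();p,M=now();print(o["joint_pos"],p);print(M);print(*rel(p,M,(.545,-.162,.22),down(14.6)))
```

```text
[-0.4311  0.514   0.9244  1.6408 -0.4348  1.205   0.4941] [ 0.5369 -0.0994  0.2998]
[[ 0.9954  0.002   0.0954]
 [-0.0954  0.0002  0.9954]
 [ 0.0019 -1.      0.0004]]
[ 0.0139  0.0798 -0.0616] [-0.0866 69.9264  0.0845]
```

Call:
arm_command(
  rot=[
    [0,70,0],
    [0,70,0],
    [0,70,0],
    [0,70,0],
    [0,70,0],
    [0,70,0],
    [0,70,0],
    [0,70,0],
    [0,70,0],
    [0,70,0],
    [0,70,0],
    [0,70,0],
  ],
  offset=[
    [0.014,0.08,-0.062],
    [0.014,0.08,-0.062],
    [0.014,0.08,-0.062],
    [0.014,0.08,-0.062],
    [0.014,0.08,-0.062],
    [0.014,0.08,-0.062],
    [0.014,0.08,-0.062],
    [0.014,0.08,-0.062],
    [0.014,0.08,-0.062],
    [0.014,0.08,-0.062],
    [0.014,0.08,-0.062],
    [0.014,0.08,-0.062],
  ],
  hand=[0,0,0,0,0,0,0,0,0,0,0,0],
)

```text
time_s: 5.58
tcp_pos: [0.5458, -0.1629, 0.2199]
tool_rot: [-1.32, 1.013, -1.016]
force: [0.1, 0.1, -0.2]
gripper_width: 1.001
```

Run:
```python
from h import *
import pickle
o=env.observe();p,M=now();print(o["joint_pos"],p);print(M)
c=cam("wrist");pickle.dump(c,open("w4.pkl","wb"));cv2.imwrite("pics/w4.png",c["image"])
d=np.array([np.cos(np.radians(14.6)),np.sin(np.radians(14.6)),0]);h=np.array([.5452,-.1623,.085])
for s in(-.088,0,.042,.088):print(s,proj(c,h+s*d))
```

```text
[-0.3867  0.7638  1.1751  1.7    -0.7539  1.2042 -0.3266] [ 0.5458 -0.1629  0.2199]
[[ 0.2581  0.0018  0.9661]
 [-0.9661 -0.0001  0.2581]
 [ 0.0005 -1.      0.0017]]
-0.088 [317.1385 277.981 ]
0 [317.6799 190.1246]
0.042 [317.9736 142.471 ]
0.088 [318.3264  85.2129]
```

View pics/w4.png

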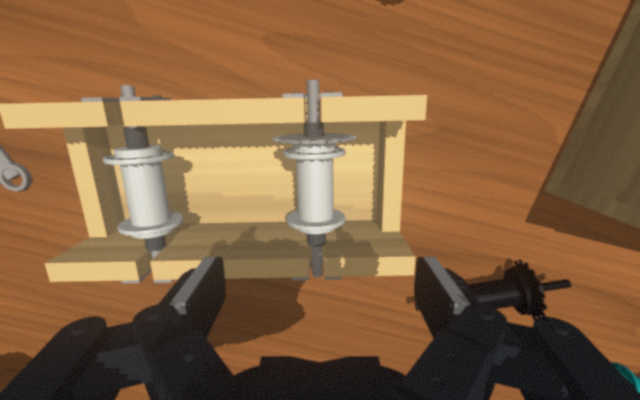

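The hub's axle ends are at about (313,80) and (318,277), its sprocket is at (314,139), and the barrel is at (315,188). That is close to the prediction.

Run:
```python
from h import *
import pickle
c=pickle.load(open("w4.pkl","rb"))
a=onz(c,(318,277),.085);b=onz(c,(313,80),.085);h=(a+b)/2
az=np.degrees(np.arctan2(b[1]-a[1],b[0]-a[0]));print(a,b,h,np.linalg.norm(a-b),az)
f=(onz(c,(315,152),.112)+onz(c,(315,219),.112))/2;print("flange mid (top rims)",f)
p,M=now();print(*rel(p,M,(*h[:2],.063),down(az)))
```

```text
[ 0.4613 -0.185   0.085 ] [ 0.6331 -0.1349  0.085 ] [ 0.5472 -0.16    0.085 ] 0.17893562994967865 16.249809656204423
flange mid (top rims) [ 0.5545 -0.1577  0.112 ]
[-0.0029  0.1571  0.0018] [-0.1179 -1.2969  0.0342]
```

Call:
arm_command(
  rot=[
    [0,-1,0],
    [0,-1,0],
    [0,-1,0],
    [0,-1,0],
    [0,-1,0],
  ],
  offset=[
    [-0.003,0.03,0.002],
    [-0.003,0.06,0.002],
    [-0.003,0.08,0.002],
    [-0.003,0.08,0.002],
    [-0.003,0.08,0.002],
  ],
  hand=[0,0,0,0,0],
)

```text
time_s: 6.05
tcp_pos: [0.5471, -0.1607, 0.14]
tool_rot: [-1.327, 1.002, -1.004]
force: [0.5, -0.4, 0.4]
gripper_width: 0.999
```

Run:
```python
from h import *
o=env.observe();p,M=now();print(o["joint_pos"],p)
print(*rel(p,M,(.547,-.160,.063),down(16)))
```

```text
[-0.3495  0.8472  1.0856  1.7877 -0.8601  1.0651 -0.2337] [ 0.5471 -0.1607  0.14  ]
[-0.0008  0.077   0.0001] [-0.0422 -0.1587  0.0307]
```

q3 is backing away from its limit. I'll go down and close.

Call:
arm_command(
  rot=[
    [0,0,0],
    [0,0,0],
    [0,0,0],
    [0,0,0],
    [0,0,0],
    [0,0,0],
    [0,0,0],
    [0,0,0],
    [0,0,0],
    [0,0,0],
    [0,0,0],
    [0,0,0],
  ],
  offset=[
    [-0.001,0.02,0],
    [-0.001,0.04,0],
    [-0.001,0.06,0],
    [-0.001,0.077,0],
    [-0.001,0.077,0],
    [-0.001,0.077,0],
    [-0.001,0.077,0],
    [-0.001,0.077,0],
    [-0.001,0.077,0],
    [-0.001,0.077,0],
    [-0.001,0.077,0],
    [-0.001,0.077,0],
  ],
  hand=[0,0,0,0,0,0.5,1,1,1,1,1,1],
  force=70,
)

```text
time_s: 7.05
tcp_pos: [0.5478, -0.1599, 0.0646]
tool_rot: [-1.325, 1.001, -1.005]
force: [-1.7, 2.6, 5.1]
gripper_width: 0.357
```

Run:
```python
from h import *
o=env.observe();p,M=now();print(o["joint_pos"],p,o["gripper_width"],o["force"],o["ft_torque"]);print(M)
```

```text
[-0.3055  0.9351  0.9904  1.8451 -0.9834  0.9439 -0.1448] [ 0.5478 -0.1599  0.0646] 0.3574649820180661 [-1.6572  2.5598  5.1214] [0.4394 0.2345 0.0138]
[[ 0.2728  0.0036  0.9621]
 [-0.9621  0.0002  0.2728]
 [ 0.0008 -1.      0.0035]]
```

Call:
arm_command(
  rot=[
    [0,0,0],
    [0,0,0],
    [0,0,0],
    [0,0,0],
    [0,0,0],
    [0,0,0],
    [0,0,0],
    [0,0,0],
    [0,0,0],
    [0,0,0],
    [0,0,0],
    [0,0,0],
  ],
  offset=[
    [0,-0.005,0],
    [0,-0.012,0],
    [0,-0.025,0],
    [0,-0.04,0],
    [0,-0.06,0],
    [0,-0.08,0],
    [0,-0.105,0],
    [0,-0.13,0],
    [0,-0.15,0],
    [0,-0.165,0],
    [0,-0.17,0],
    [0,-0.17,0],
  ],
  hand=[1,1,1,1,1,1,1,1,1,1,1,1],
  force=90,
)

```text
time_s: 8.05
tcp_pos: [0.5472, -0.161, 0.2354]
tool_rot: [-1.325, 0.999, -1.009]
force: [0.3, -0.2, -4.2]
gripper_width: 0.35
```

```bash
cat >> h.py <<'E'
def goal(lens,yaw,pitch,dist=.15,hubz=0,hubside=0):
    y,p=np.radians([yaw,pitch]);d=np.array([np.cos(p)*np.cos(y),np.cos(p)*np.sin(y),-np.sin(p)])
    z=-d;x=np.cross([0,0,-1.],z);x/=np.linalg.norm(x);yy=np.cross(z,x);return d,np.array(lens)+(dist+.042)*d,np.c_[x,yy,z]
E
python3 - <<'E'
from h import *
o=env.observe();p,M=now();print(o["joint_pos"],p,o["gripper_width"],o["force"],o["ft_torque"]);print(M)
d,h,W=goal((.574,.376,.267),-83,17.5);print("hub goal",h,d);print(W)
# staging 100 mm farther from lens
for k in(.10,0):print(k,"tcp",h+k*d+W@[0,.02,0],*rel(p,M,h+k*d+W@[0,.02,0],W))
c=cam("wrist");cv2.imwrite("pics/w5.png",c["image"])
E
```

```text
[-0.3968  0.7461  1.1856  1.6801 -0.7337  1.2256 -0.3347] [ 0.5472 -0.161   0.2354] 0.35026550986386734 [ 0.2687 -0.2051 -4.2353] [-0.0137  0.0211  0.0097]
[[ 0.2715  0.0053  0.9624]
 [-0.9624 -0.0024  0.2715]
 [ 0.0038 -1.      0.0045]]
hub goal [0.5963 0.1943 0.2093] [ 0.1162 -0.9466 -0.3007]
[[ 0.9925 -0.0366 -0.1162]
 [ 0.1219  0.2985  0.9466]
 [ 0.     -0.9537  0.3007]]
0.1 tcp [0.6072 0.1056 0.1601] [-0.2406  0.075   0.1298] [ 14.3962 -80.5091  12.7576]
0 tcp [0.5956 0.2002 0.1902] [-0.3347  0.0446  0.1444] [ 14.3962 -80.5091  12.7576]
```

View pics/w5.png

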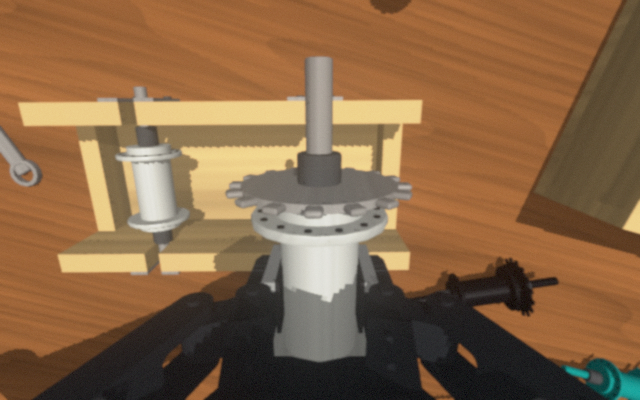

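The hub is held straight: axle tip (318,58), nut (320,168), sprocket spanning columns 228–411. The plain hub is undisturbed. Next is transit to a staging pose, kept high over the frame.

Call:
arm_command(
  rot=[
    [1.2,-6.7,1.1],
    [2.4,-13.4,2.1],
    [3.6,-20.1,3.2],
    [4.8,-26.8,4.3],
    [6,-33.5,5.3],
    [7.2,-40.3,6.4],
    [8.4,-47,7.4],
    [9.6,-53.7,8.5],
    [10.8,-60.4,9.6],
    [12,-67.1,10.6],
    [13.2,-73.8,11.7],
    [14.4,-80.5,12.8],
  ],
  offset=[
    [-0.02,0,0.011],
    [-0.04,0,0.022],
    [-0.06,0,0.033],
    [-0.08,0,0.044],
    [-0.1,0,0.055],
    [-0.12,0,0.066],
    [-0.14,0,0.077],
    [-0.16,0,0.088],
    [-0.18,0,0.099],
    [-0.2,0,0.11],
    [-0.22,0,0.12],
    [-0.241,0,0.13],
  ],
  hand=[1,1,1,1,1,1,1,1,1,1,1,1],
)

```text
time_s: 9.1
tcp_pos: [0.6057, 0.1072, 0.2313]
tool_rot: [-1.262, -0.075, 0.113]
force: [0.6, -0.5, -4.2]
gripper_width: 0.349
```

Run:
```python
from h import *
import pickle
o=env.observe();p,M=now();print(o["joint_pos"],p,o["gripper_width"],o["force"],o["ft_torque"]);print(M)
c=env.capture("wrist");cv2.imwrite("pics/w6.png",c["image"]);c["world_from_camera"]=c["T_tool_cam"]
# predicted rows in tool frame for hub at (0,-.02,0)
for n,y,z in(("tip top edge",-.025,.088),("tip axis",-.02,.088),("nut end top",-.03,.055),("spr far tooth",.015,.0435),("spr near tooth",-.055,.0435),("spr centre",-.02,.0435)):print(n,proj(c,np.array([0,y,z])))
print("spr L/R",proj(c,np.array([-.035,-.02,.0435])),proj(c,np.array([.035,-.02,.0435])))
d,h,W=goal((.574,.376,.267),-83,17.5)
for k in(.06,0):print(k,*rel(p,M,h+k*d+W@[0,.02,0],W))
im=c["image"];i=cv2.resize(im[30:250,200:440],(800,733))[:600];cv2.imwrite("pics/w6c.png",i)
```

```text
[-0.4467  0.6581  0.679   1.5515 -0.7332  1.2516  0.5771] [0.6057 0.1072 0.2313] 0.3487190937791442 [ 0.6277 -0.479  -4.2305] [-0.6343 -0.0749 -0.0406]
[[ 0.9919 -0.044  -0.1189]
 [ 0.1267  0.2993  0.9457]
 [-0.006  -0.9531  0.3025]]
tip top edge [318.5711  58.0317]
tip axis [318.6201  59.8752]
nut end top [318.5035 157.8885]
spr far tooth [318.8321 165.9858]
spr near tooth [318.1817 211.8684]
spr centre [318.5927 182.8754]
spr L/R [229.2877 182.7723] [407.9331 182.9786]
0.06 [0.0018 0.0674 0.0167] [-0.105   0.1609 -0.4114]
0 [0.002  0.0675 0.0767] [-0.105   0.1609 -0.4114]
```

View pics/w6c.png

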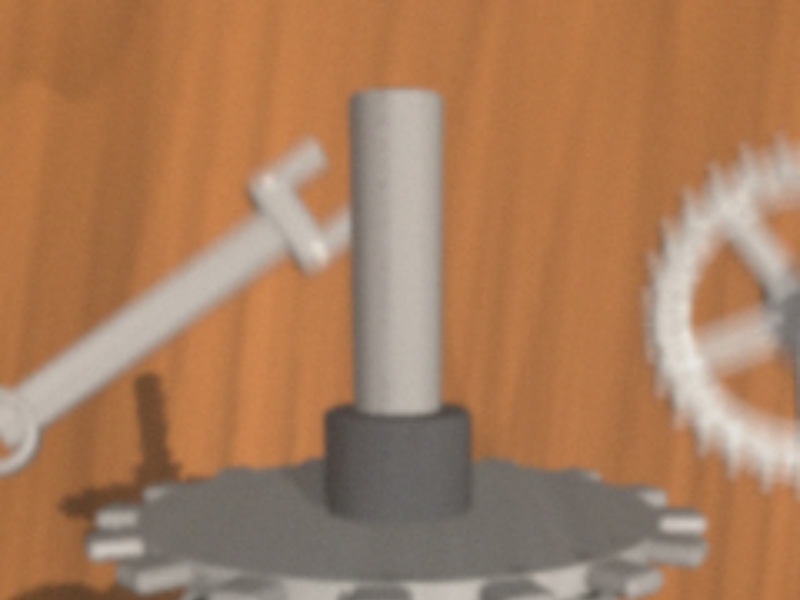

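The tip is at (319,57), the sprocket is 185 px wide and its row is about +2.5, which puts the axle about 23 mm behind the TCP with no tilt or shift. Now the final approach.

Call:
arm_command(
  rot=[
    [0,0,-0.2],
    [0,0,-0.4],
    [0,0,-0.4],
    [0,0,-0.4],
    [0,0,-0.4],
    [0,0,-0.4],
    [0,0,-0.4],
    [0,0,-0.4],
    [0,0,-0.4],
    [0,0,-0.4],
  ],
  offset=[
    [0.002,0.015,0.01],
    [0.002,0.03,0.02],
    [0.002,0.045,0.03],
    [0.002,0.06,0.04],
    [0.002,0.07,0.052],
    [0.002,0.07,0.065],
    [0.002,0.07,0.073],
    [0.002,0.07,0.077],
    [0.002,0.07,0.077],
    [0.002,0.07,0.077],
  ],
  hand=[1,1,1,1,1,1,1,1,1,1],
)

```text
time_s: 9.98
tcp_pos: [0.5973, 0.2003, 0.1905]
tool_rot: [-1.262, -0.08, 0.1]
force: [-0.2, -1.5, -4.2]
gripper_width: 0.345
```

Run:
```python
from h import *
import pickle
o=env.observe();p,M=now();print(o["joint_pos"],p,o["gripper_width"],o["force"],o["time_s"])
d,h,W=goal((.574,.376,.267),-83,17.5);print(*rel(p,M,h+W@[0,.023,0],W))
s=cam("scene");t=cam("top");pickle.dump((s,t),open("st.pkl","wb"))
L=[]
for c in(s,t):
    q=proj(c,np.array([.583,.3,.245]));x,y=int(q[0])-53,int(q[1])-40;print(x,y)
    i=cv2.resize(c["image"][y:y+80,x:x+106],(530,400),interpolation=cv2.INTER_CUBIC)
    L.append(i)
    for n,X in(("lens",[.574,.376,.267]),("hub",h),("spr",h-.042*d),("tip",h-.088*d),("tail",h+.088*d)):
        print(n,(proj(c,np.array(X))-[x,y])*5)
cv2.imwrite("pics/st.png",cv2.resize(np.hstack(L),(800,302)))
w=env.capture("wrist");cv2.imwrite("pics/w7.png",w["image"])
```

```text
[-0.5865  0.694   0.6522  1.6084 -0.8013  1.1244  0.4945] [0.5973 0.2003 0.1905] 0.345333956028731 [-0.174  -1.5055 -4.1938] 9.9833
[-0.0018  0.0034  0.    ] [-0.0593 -0.0393  0.3063]
381 174
lens [412.3095 192.5514]
hub [ 73.5668 220.0839]
spr [145.1614 214.2648]
tip [225.1461 207.7638]
tail [-72.1702 231.9292]
147 132
lens [125.3744 208.4636]
hub [460.0188 192.9362]
spr [389.996  196.1853]
tip [311.323  199.8357]
tail [601.4092 186.3757]
```

View pics/st.png

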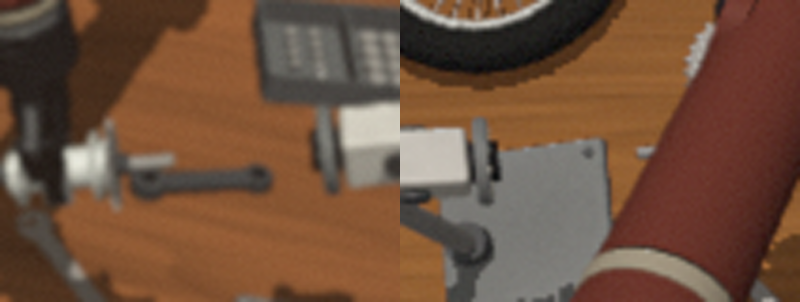

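Scene: sprocket at (112,163), tip (173,158), lens (313,141). Top: tip (638,153), lens (496,158). All are within about 1 raw pixel of the prediction. I'll make a small trim, settle and then check.

Call:
arm_command(
  rot=[
    [0,0,0.3],
    [0,0,0.3],
    [0,0,0.3],
    [0,0,0.3],
    [0,0,0.3],
    [0,0,0.3],
  ],
  offset=[
    [-0.002,0.003,0],
    [-0.002,0.003,0],
    [-0.002,0.003,0],
    [-0.002,0.003,0],
    [-0.002,0.003,0],
    [-0.002,0.003,0],
  ],
  hand=[1,1,1,1,1,1],
)

```text
time_s: 10.63
tcp_pos: [0.5947, 0.2018, 0.1868]
tool_rot: [-1.262, -0.076, 0.107]
force: [0.5, -0.4, -4.9]
gripper_width: 0.349
```

Run:
```python
from h import *
o=env.observe();p,M=now();print(p,o["gripper_width"],o["force"],np.abs(o["qvel"]).max(),o["time_s"])
d,h,W=goal((.574,.376,.267),-83,17.5);print(*rel(p,M,h+W@[0,.023,0],W))
c=env.capture("wrist");cv2.imwrite("pics/w8.png",cv2.resize(c["image"][30:210,200:440],(800,600),interpolation=cv2.INTER_CUBIC))
c["world_from_camera"]=c["T_tool_cam"]
for y0 in(-.02,-.024):
  for n,x,y,z in(("tip",0,0,.088),("nut L",-.011,0,.055),("far tooth",0,.035,.0435),("L tooth",-.035,0,.0435),("R tooth",.035,0,.0435)):print(y0,n,(proj(c,np.array([x,y0+y,z]))-[200,30])/.3)
```

```text
[0.5947 0.2018 0.1868] 0.3489912527429861 [ 0.5227 -0.4499 -4.911 ] 0.0024347119539199283 10.6333
[ 0.0006 -0.0007 -0.0006] [-0.1233 -0.029  -0.0985]
-0.02 tip [395.348   99.6015]
-0.02 nut L [299.1762 411.7789]
-0.02 far tooth [396.0686 453.3025]
-0.02 L tooth [ 97.5737 509.2617]
-0.02 R tooth [693.0662 509.9503]
-0.024 tip [395.2166  94.7289]
-0.024 nut L [295.9825 417.2719]
-0.024 far tooth [395.9938 458.5185]
-0.024 L tooth [ 88.2018 517.6341]
-0.024 R tooth [702.205  518.3476]
```

View pics/w8.png

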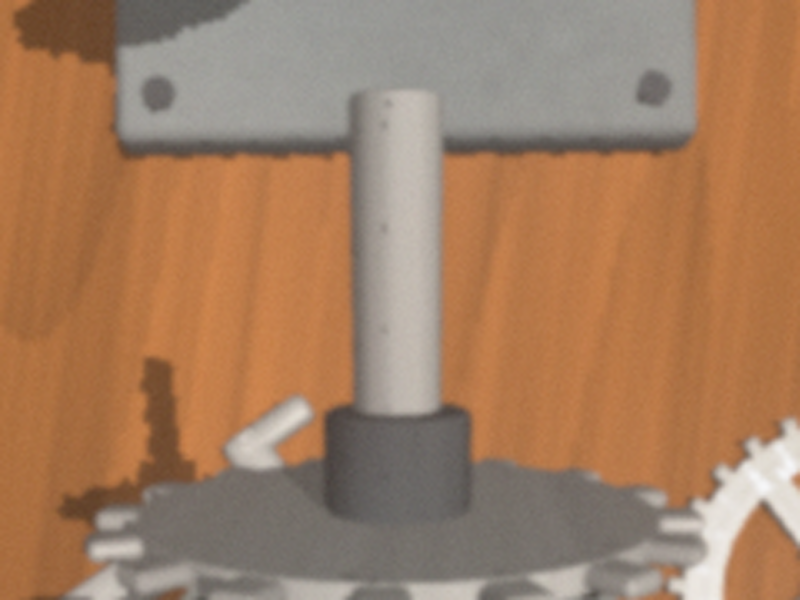

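The tip is at (396,90), the far teeth at row 460 and the teeth span columns 88–707. That matches the prediction (axle 24 mm behind the TCP), so the hub hasn't slipped. The stand's front edge is square to the axle, which supports the yaw. I'm handing it in.

Run:
```python
from station import env
print(env.job_done()); o=env.observe(); print(o["time_s"],o["tcp_pos"],o["gripper_width"])
```

```text
the job is handed in; nothing more can be done
None
the job is handed in; nothing more can be done
```

I gripped the sprocket hub by its barrel, lifted it out of the frame and handed the job in at about 10.6 s. It is held still in front of the inspection camera, sprocket towards the lens.

- **Lens measurement:** The lens is at (0.574, 0.376, 0.267), looking along yaw −83° and about 17.5° down. The pitch estimates ranged from about 15 to 20°, so the slope could be off by 1–2°.
- **Final pose:** The tool was within 1 mm and 0.2° of the pose for a 15 cm sprocket-to-lens distance with the axle on the line of sight.
- **Hub in the grip:** The last wrist picture showed no slip or tilt, and the axle sat about 24 mm behind the TCP where I had assumed 23 mm.
- **Cross-check:** Before the last 3–4 mm trim, the scene and top pictures agreed with the prediction to about 1 pixel (roughly 3 mm). The lens appeared about 3 mm higher than I measured in the scene picture.
- **Surroundings:** After the lift the other hub looked undisturbed, and the force readings never showed a contact. I did not take a final picture of the other items on the table.

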